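Unlock the centrifuge rotor with its T-key

TASK

The empty rotor of the bench centrifuge has to come out for cleaning. Take the larger T-handled key from its stand, lower it fully into the hub of the rotor so that its blade enters the slot of the sunken lock screw, and turn the screw anticlockwise (seen from above) to its open stop. Leave the key standing in the screw and let go; leave the smaller key in the stand.

Things in the scene. Friction and masses are not known exactly. Their poses are not given: they have to be found in the camera images.
- key: Larger steel T-key, upright in a fixed 70 mm high white stand. Origin: underside of its collar (52 mm wide, 6 thick), on the shaft axis. z up, x along bar and blade, half turn alike. Bar 90 long (x), 16 wide, 18 high, centre 60 above origin, on a 12 mm shaft. Below: boss 26 wide, 27 long, then wedge blade 32 wide (x), 10 thick, 4 at its tip, 50 below origin. Same collar holds it in hub. 250 g.
- small_key: Smaller T-key in the stand's other hole, 110 mm away; either key may be in either hole. Same collar, origin and axes; bar 56 x 12 x 14 mm, centre 50 mm above origin; round 10 mm pin, 38 mm long, instead of a blade. It does not fit the screw.
- lock_slot (a point): On the lock screw's axis, level with the hub rim (115 mm up); key's origin comes here when fully in. Turns with the screw: x along the slot, z up. Hub: aluminium tube, 60 mm outside, 44 bore, amid the rotor of a fixed white round centrifuge (240 wide, 122 high, open top). Screw head 32 mm below the rim; slot 12 wide, 30 long, open ends, 22 deep.
- lock (a joint): Lock screw angle, rad: 0 locked, 1.2 open stop; grows anticlockwise seen from above. Starts at 0 to 0.15, turns stiffly (0.12 N m), stays where left. The blade has about 0.1 rad of play in the slot each way, so the handle must turn a little further than the screw.
Things that resemble listed ones, but are neither listed nor needed, are in the scene too. Leave any brown look-alike of the key alone.

How it is judged (in metres and radians):
On the way, in this order (a step that is already met when the one before it is completed fails the run):
1. the larger key stands fully in the hub, its blade in the slot of the still locked screw (horizontal distance between key and lock_slot below 0.01 m and z of key in the frame of lock_slot below 0.01 m and angle between key's own z axis and vertical below 0.17 rad and value of joint lock below 0.5 rad), for 0.2 s.
2. the screw is turned to its open stop with the key in it (value of joint lock above 0.95 rad and horizontal distance between key and lock_slot below 0.01 m and z of key in the frame of lock_slot below 0.01 m), for 0.2 s.
At the end, for the whole second after the job is handed in: The lock screw is at its open stop (angle above 0.95 of 1.2 rad); the larger key stands at rest in the hub, within 10 mm of the screw's axis, its collar within 10 mm of the rim and upright within 10 degrees; the smaller key is still in the stand, within 30 mm of where it was (all of step 2 and angle between key's own z axis and vertical below 0.17 rad and linear speed of key below 0.02 m/s and distance of small_key from where it was at the start of the episode below 0.03 m); the robot touches nothing.
It fails at once if the smaller key is taken or knocked out of its place (more than 30 mm) (distance of small_key from where it was at the start of the episode above 0.03 m).
It also fails if it takes over 48 s, if anything falls off the work surface, if the arm or the gripper's body presses on something with over 40 N, if the wrist force passes 120 N, or if a joint passes its speed limit or range.

ROBOT

A 6-joint arm with a two-finger parallel gripper is mounted at the origin on the work surface. World frame = base frame: x ahead of the robot, y to its left, z up, the work surface at z = 0. Lengths are in m, angles in degrees, forces in N, time in s.
With the tool pointing down it reaches from about 0.375 to 0.9 m from the base axis. Payload 3.1 kg.
Tool frame: the origin (TCP) lies between the finger pads; the fingertips stand 11 mm ahead of it and the grasp point (between the pads) lies 8 mm behind it; x points along the fingers, y is the direction in which the jaws open and shut, and the axes are right-handed (so a half turn about x gives the same grasp; the last joint's range is limited). The gripper opens to 87 mm and grips with 3 to 60 N. Pads are 19 mm wide; open, the fingers measure 117 mm over their backs; the gripper's body (75 mm by 190 mm) begins 51 mm behind the grasp point.
Start: joints at [-87.462, 30.224, 82.088, -0, 67.689, -10.227], TCP at [0.138, -0.61, 0.234] pointing down, gripper open.
Joint ranges: [-176.69, 176.69], [-43.24, 126.21], [12.49, 139.97], [-82, 262], [0, 151.66], [-163.58, 163.58]. Speed limits (degrees/s): [159.86, 159.86, 180, 180, 180, 180].

INTERFACE

Orientations are given as a 3x3 rotation matrix whose columns are the frame's x, y, z axes.
In Python, from rig import bot gives the robot as it stands.
- The arm moves only by the shell command python3 -m inch 'ROWS' [OPENING]. ROWS is a JSON object of lists of equal length, an entry for each row: "dp": the shift along the tool's x, y, z in mm, a list of three; "yaw": the turn about the tool's x in degrees. In form: {"dp": [[tx, ty, tz], ...], "yaw": [yaw, ...]}. A call has 1 to 20 rows; each row shifts and turns the commanded pose from where the row before left it, along the tool's axes as they then stand; what a row does not reach is not made up. A row lasts 1/12 s, in which the tool goes at most 41.7 mm and 7.16 degrees, less where a joint would pass 70% of its speed; a pose out of reach is approached as far as the arm can. A call is refused whole if a number of a shift passes 41.7 or a number of a turn 7.16, either way. A call with a gripper value outside its range is refused whole. OPENING is the finger opening in mm, from 0 to 87, set as the call begins (- or left out, the last holds). The fingers move at their own pace and stop on an object; the grip force is fixed at half the most. Time passes only in rows, so rows that do not move let the fingers close. It gives the time, the measured TCP pose, the force and the opening at its end, in the units of the state.
- bot.read_state(): the state, without advancing time (a new reading comes with each control period).
- bot.capture(name): name is "side" or "top" or "wrist"; returns a dict with "color" (400x640x3 uint8, red, green, blue), "intrinsics" (3x3 intrinsics, pixels), "pose" (4x4, takes a point from camera to world coordinates). Camera axes: x right, y down, z forward; pixel columns grow to the right and rows downward; lengths in m; the calibration is good to about 2 mm. A picture is of the moment at which its call begins. There is no depth.
- bot.hand_in(): hands the job in, once; it reports no verdict.
The state is a dict: "time_s": time; "joint_positions": joint angles; "qvel": joint speeds; "tau": joint torques, N m; "position": TCP position; "tcp_rot": TCP orientation; "force": force on the tool from outside, world axes, zero at the start; "moment": the same for the moment, N m; "opening": opening from 0.0 (shut) to 1.0 (fully open).
Only numpy, scipy, OpenCV 4.12 (cv2) and the standard library are available. Lean on these libraries where they do the work, as an engineer would, in place of code of your own. Each camera call takes 0.05 s, during which the arm holds its last target.

## Working session

There is one attempt and no reset: what is moved stays moved. The work goes in short steps, Python scripts to look and compute and a shell command to move; the robot and the scene stay as the last step left them, time stands still between calls to the robot, and variables do not carry over. Pictures are saved under pics/ and viewed, and the job is handed in when it is done.

```bash
mkdir -p pics; ls
cat > h.py <<'E'
from rig import bot
import numpy as np, cv2
def cap(n,f):
    c=bot.capture(n); cv2.imwrite('pics/'+f+'.png',c['color'][:,:,::-1]); np.savez('pics/'+f+'.npz',**c); return c
def ray(c,u,v):
    K,T=c['intrinsics'],c['pose']; d=T[:3,:3]@np.linalg.inv(K)@[u,v,1]; return T[:3,3],d/np.linalg.norm(d)
def onz(c,u,v,z):
    o,d=ray(c,u,v); return o+d*(z-o[2])/d[2]
def tri(c1,p1,c2,p2):
    o1,d1=ray(c1,*p1);o2,d2=ray(c2,*p2)
    s=np.linalg.lstsq(np.c_[d1,-d2],o2-o1,rcond=None)[0]
    a=o1+d1*s[0];b=o2+d2*s[1]; return (a+b)/2,np.linalg.norm(a-b)
def proj(c,P):
    q=np.linalg.inv(c['pose'])@np.r_[P,1]; q=c['intrinsics']@q[:3]; return q[:2]/q[2]
E
python3 - <<'E'
from h import *
for n in ['side','top','wrist']:
    c=cap(n,n+'0'); print(n,c['pose'].round(3).tolist(),c['intrinsics'].tolist())
s=bot.read_state(); print(s)
E
```

```text
pics
side [[-0.817, -0.288, 0.499, 0.199], [-0.576, 0.427, -0.697, 0.599], [-0.012, -0.857, -0.515, 0.49], [0.0, 0.0, 0.0, 1.0]] [[437.8299272225434, 0.0, 323.10466282994514], [0.0, 437.8299272225434, 190.6457525749221], [0.0, 0.0, 1.0]]
top [[0.017, -0.981, 0.193, 0.446], [-1.0, -0.019, -0.005, 0.061], [0.009, -0.193, -0.981, 0.848], [0.0, 0.0, 0.0, 1.0]] [[360.8850206354163, 0.0, 320.1977029742216], [0.0, 360.8850206354163, 200.11659145823438], [0.0, 0.0, 1.0]]
wrist [[0.221, -0.941, -0.258, 0.208], [-0.975, -0.213, -0.058, -0.593], [-0.001, 0.265, -0.964, 0.384], [0.0, 0.0, 0.0, 1.0]] [[306.1985124076449, 0.0, 321.34569390129144], [0.0, 306.1985124076449, 203.42858003745835], [0.0, 0.0, 1.0]]
{'time_s': 0.15, 'joint_positions': array([-8.74595302e+01,  3.02686301e+01,  8.21409421e+01,  4.24849872e-04,
        6.76892586e+01, -1.02281113e+01]), 'qvel': array([ 0.01678621, -0.13722167, -0.17964761,  0.03469543, -0.07666663,
        0.19469311]), 'tau': array([ 3.90801952e-04, -4.40432560e+01, -1.76841617e+01,  6.33948483e-02,
        5.52642450e-02, -1.04994735e-04]), 'position': array([ 0.13813058, -0.60897418,  0.23276817]), 'tcp_rot': array([[-6.96040127e-05,  2.21010918e-01, -9.75271331e-01],
       [ 1.72353009e-03, -9.75269858e-01, -2.21010707e-01],
       [-9.99998512e-01, -1.69629272e-03, -3.13036271e-04]]), 'force': array([-0.12875406,  0.31538857,  0.29916487]), 'moment': array([ 0.02802674,  0.0060539 , -0.06087284]), 'opening': 1.0014385770584382}
```

View pics/side0.png

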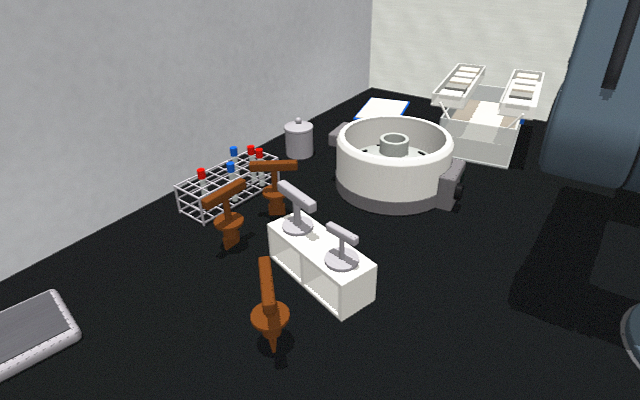

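View pics/top0.png

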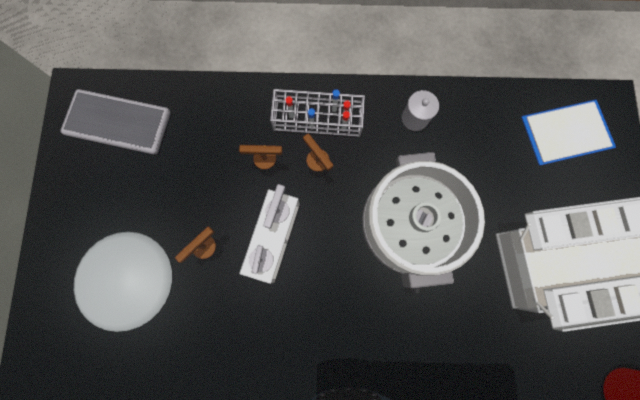

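View pics/wrist0.png

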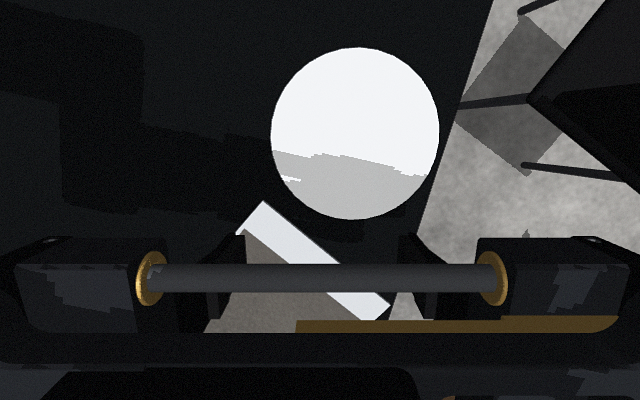

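Top view: the candidates for the key are the grey T-keys in the stand, at (277,205) and (262,260), and the brown look-alikes at (262,152), (318,155) and (200,245). The stand key at (277,205) has the longer, higher bar, so I take it to be the larger one. I'll check that in a close crop.

Run:
```python
import cv2,numpy as np
s=cv2.imread('pics/side0.png')[170:320,250:390];t=cv2.imread('pics/top0.png')[175:290,225:310]; r=cv2.imread('pics/top0.png')[190:245,395:455]
s=cv2.resize(s,None,fx=3,fy=3,interpolation=2);t=cv2.resize(t,None,fx=4,fy=4,interpolation=2)
H=460;o=np.zeros((H,780,3),np.uint8);o[:s.shape[0],:s.shape[1]]=s;o[:t.shape[0],430:430+t.shape[1]]=t;cv2.imwrite('pics/crop0.png',o)
r2=cv2.resize(r,None,fx=10,fy=10,interpolation=cv2.INTER_CUBIC);cv2.imwrite('pics/cropr.png',r2)
```

```text
(no output)
```

View pics/crop0.png

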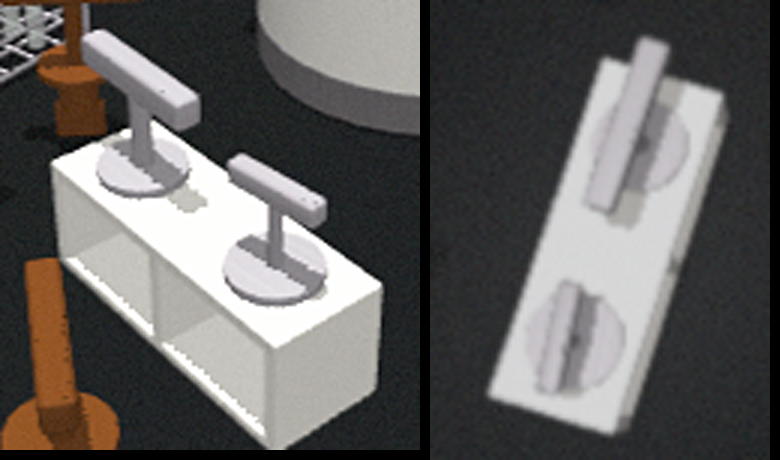

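View pics/cropr.png

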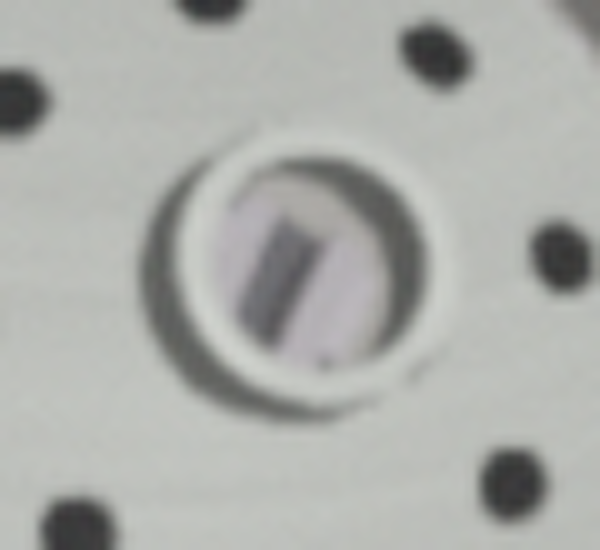

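Run:
```python
from h import *
t=dict(np.load('pics/top0.npz'));s=dict(np.load('pics/side0.npz'))
print('bar',tri(t,(273.75,206.2),s,(297,195.3)))
for z in(.13,.139): 
    a=onz(t,279.5,186,z);b=onz(t,268.5,226.5,z);print(z,a,b,np.linalg.norm(a-b),np.degrees(np.arctan2(*(a-b)[1::-1])))
a=onz(t,265.5,246,.127);b=onz(t,260,272,.127);print('small',a,b,np.linalg.norm(a-b))
print('collar',onz(t,284.5,211,.076),onz(t,268.5,259.5,.076))
# hub rim centre
print('hub top',onz(t,395+31,190+26.5,.115))
a=onz(t,395+30,190+22.3,.083);b=onz(t,395+26.0,190+33,.083);print('slot',a,b,np.linalg.norm(a-b),np.degrees(np.arctan2(*(a-b)[1::-1])))
```

```text
bar (array([0.57209731, 0.14997887, 0.13320742]), np.float64(0.0014915642200930134))
0.13 [0.61539119 0.14083907 0.13      ] [0.53197618 0.15950905 0.13      ] 0.08547883844578066 -12.61603746558194
0.139 [0.61326842 0.13983729 0.139     ] [0.53089931 0.15827318 0.139     ] 0.08440706583622334 -12.61603746558195
small [0.49338951 0.16410834 0.127     ] [0.44265888 0.17248712 0.127     ] 0.05141789936872941
collar [0.57277497 0.13385299 0.076     ] [0.46856271 0.16376674 0.076     ]
hub top [ 0.56042043 -0.16095897  0.115     ]
slot [ 0.57450796 -0.16885159  0.083     ] [ 0.55115665 -0.15937865  0.083     ] 0.025199608465661955 -22.080959658952235
```

The crop confirms it: the larger key is at the far hole (bar about 85 mm long, and higher), and the smaller is at (262,260) (bar about 51 mm). The screw slot shows at about (423,217). I'll move up and towards the hub for a wrist view.

```bash
python3 -m inch '{"dp":[[-33,0,0],[-33,0,0],[-33,0,0],[0,-24.5,-31],[0,-24.5,-31],[0,-24.5,-31],[0,-24.5,-31],[0,-24.5,-31],[0,-24.5,-31],[0,-24.5,-31],[0,-24.5,-31],[0,-24.5,-31],[0,-24.5,-31],[0,-24.5,-31],[0,-24.5,-31],[0,-24.5,-31],[0,-24.5,-31],[0,0,0],[0,0,0]],"yaw":[0,0,0,0,0,0,0,0,0,0,0,0,0,0,0,0,0,0,0]}'
python3 - <<'E'
from h import *
c=cap('wrist','w1'); s=bot.read_state(); print(s['position'],s['joint_positions'],s['tcp_rot'].round(3).tolist()); print(proj(c,[.5604,-.161,.115]))
E
```

```text
time_s: 1.73
position: [0.4863, -0.1772, 0.3322]
tcp_rot: [[-0.001, 0.226, -0.974], [0.0, -0.974, -0.226], [-1.0, -0.0, 0.001]]
force: [-0.2, -1.0, -0.1]
opening: 1.001
[ 0.48555617 -0.17842781  0.33221407] [-3.25432042e+01  1.55993417e+01  8.97749128e+01 -4.32351393e-02
  7.46745851e+01  4.45692522e+01] [[-0.001, 0.223, -0.975], [-0.0, -0.975, -0.223], [-1.0, -0.0, 0.001]]
[322.08222884 115.75661884]
```

View pics/w1.png

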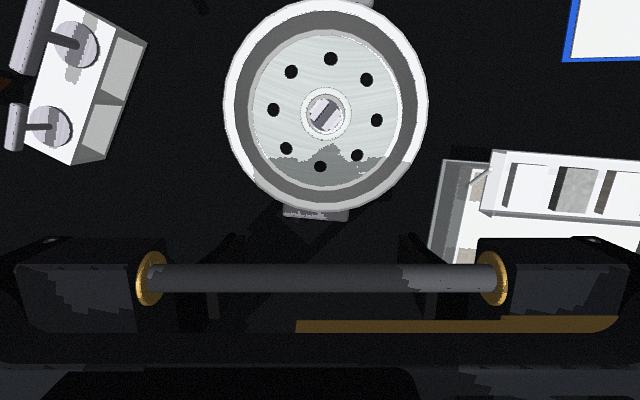

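Hub at (325,113) and slot visible. Large key's bar is at (30,35). Next I'll go over to the keys.

```bash
python3 -m inch '{"dp":[[0,-33,-9],[0,-33,-9],[0,-33,-9],[0,-33,-9],[0,-33,-9],[0,-33,-9],[0,-33,-9],[0,-33,-9],[0,-33,-9],[0,0,0],[0,0,0]],"yaw":[0,0,0,0,0,0,0,0,0,0,0]}'
python3 - <<'E'
from h import *
c=cap('wrist','w2'); s=bot.read_state(); print(s['position'],s['joint_positions'])
a=cv2.imread('pics/w1.png');b=cv2.imread('pics/w2.png')
r=cv2.resize(a[80:146,290:360],None,fx=8,fy=8,interpolation=2);cv2.imwrite('pics/w1hub.png',r)
E
```

```text
time_s: 2.7
position: [0.4988, 0.1282, 0.3324]
tcp_rot: [[-0.0, 0.222, -0.975], [-0.001, -0.975, -0.222], [-1.0, 0.001, 0.001]]
force: [0.8, -0.7, -0.2]
opening: 1.003
[0.49886446 0.12718065 0.33236133] [ 1.88873729e+00  1.53679113e+01  9.00866652e+01 -6.66842720e-02
  7.45797835e+01  7.91750300e+01]
```

View pics/w2.png

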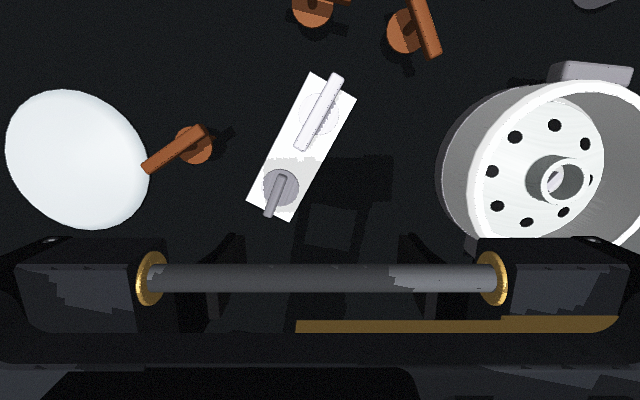

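View pics/w1hub.png

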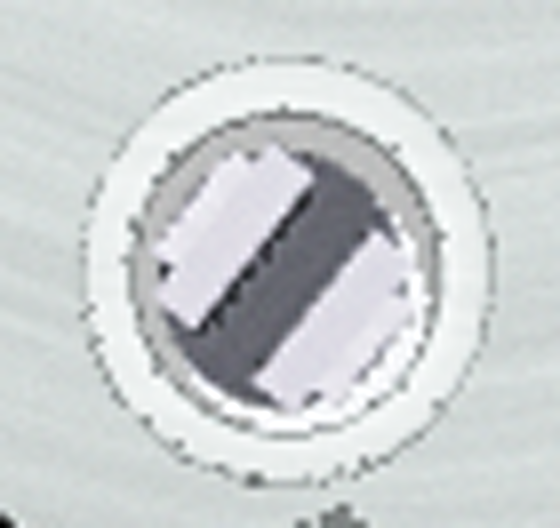

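w1hub: rim circle centred at about (325.6,113.6), with the slot running lower-left to upper-right. In w2 the larger key's bar runs from (338,76) to (300,147), and the hub rim is near (562,182). Next come crops of both.

Run:
```python
import cv2,numpy as np
b=cv2.imread('pics/w2.png')
cv2.imwrite('pics/w2key.png',cv2.resize(b[65:165,280:370],None,fx=6,fy=6,interpolation=2))
cv2.imwrite('pics/w2hub.png',cv2.resize(b[145:215,515:600],None,fx=8,fy=8,interpolation=2))
```

```text
(no output)
```

View pics/w2key.png

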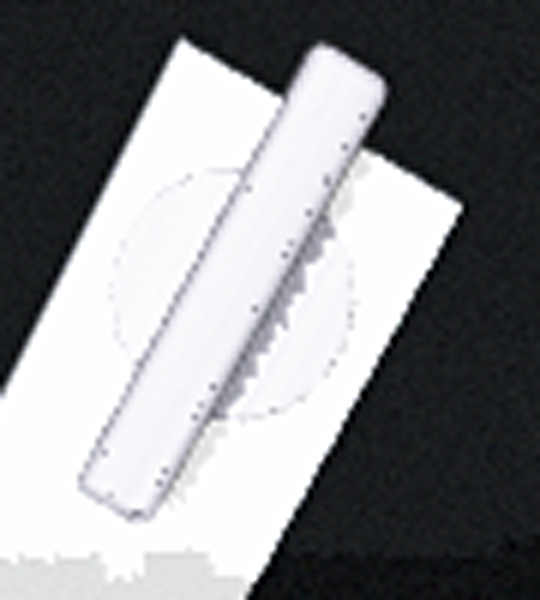

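View pics/w2hub.png

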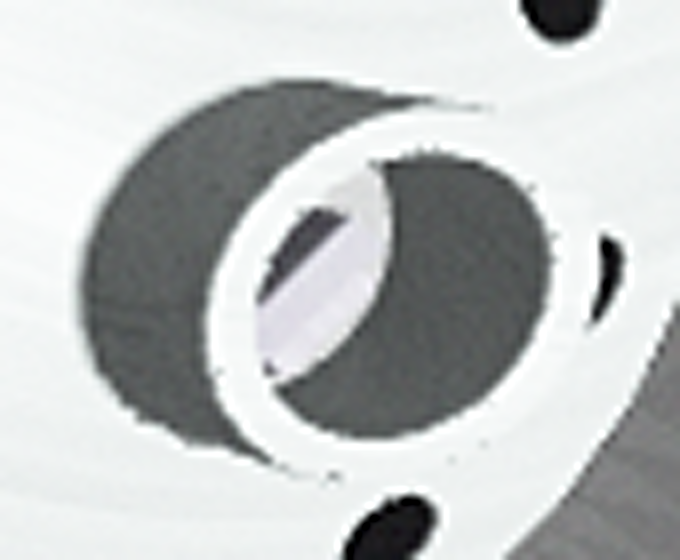

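Run:
```python
from h import *
t=dict(np.load('pics/top0.npz'));s=dict(np.load('pics/side0.npz'));w1=dict(np.load('pics/w1.npz'));w2=dict(np.load('pics/w2.npz'))
f=lambda x,y,k,ox,oy:(ox+x/k-.45,oy+y/k-.45)
print('bar top z=.139',onz(w2,318.5,111.4,.139),onz(t,273.75,206.2,.139)); print('collar z.076',onz(w2,318.5,113.4,.076),onz(t,277.7,210.4,.076))
a=onz(w2,*f(352,63,6,280,65),.139);b=onz(w2,*f(115,499,6,280,65),.139);print('bar dir',np.linalg.norm(a-b),np.degrees(np.arctan2(*(a-b)[1::-1])))
print('bar tri',tri(w2,(318.5,111.4),t,(273.75,206.2)),tri(w2,(318.5,111.4),s,(297,193.5)))
print('hub tri',tri(w1,(325.6,113.6),w2,(564.8,181.4)),'top',tri(w1,(325.6,113.6),t,(426,216.5)))
print('hub z.115',onz(w1,325.6,113.6,.115),onz(w2,564.8,181.4,.115),onz(t,426,216.5,.115))
# slot edges at .083
for p,q in[((312,182),(202,330)),((380,232),(258,380))]:
    a=onz(w1,*f(*p,8,290,80),.083);b=onz(w1,*f(*q,8,290,80),.083);print('slot edge',a,b,np.degrees(np.arctan2(*(a-b)[1::-1])))
```

```text
bar top z=.139 [0.5763068  0.14863771 0.139     ] [0.57171675 0.14965983 0.139     ]
collar z.076 [0.57524944 0.14884578 0.076     ] [0.57381233 0.14861139 0.076     ]
bar dir 0.08640830472680223 -16.8631996716359
bar tri (array([0.57561211, 0.15025412, 0.12286629]), np.float64(0.0035235422740635476)) (array([0.57509741, 0.1476408 , 0.13407049]), np.float64(0.0033685485579318867))
hub tri (array([ 0.56362904, -0.16442462,  0.11389446]), np.float64(7.712236971718106e-05)) top (array([ 0.56325372, -0.16486626,  0.10108645]), np.float64(0.0014593281780422502))
hub z.115 [ 0.56364623 -0.16441488  0.115     ] [ 0.56360684 -0.16349797  0.115     ] [ 0.56042043 -0.16095897  0.115     ]
slot edge [ 0.57821003 -0.16522903  0.083     ] [ 0.55270375 -0.15346035  0.083     ] -24.768752855559846
slot edge [ 0.57338177 -0.1772929   0.083     ] [ 0.54723675 -0.16379529  0.083     ] -27.30546993273991
```

Wrist views: key at (0.576,0.149), bar at about -17°. Hub at (0.5636,-0.1640), rim height measured as 0.114 against the 0.115 given. The slot is at about -26°. All of this is consistent. The bar top comes out at 0.134 from the wide-baseline pair, against 0.139 expected. I'll align over the key at a pre-grasp height.

```bash
python3 -m inch '{"dp":[[0,-2,-40],[0,-2,-40],[0,0,0],[0,0,0],[0,0,0],[0,0,0],[0,0,0],[28,0,0],[28,0,0],[28,0,0],[28,0,0],[28,0,0],[0,0,0],[0,0,0]],"yaw":[0,0,5.96,5.96,5.96,5.96,5.96,0,0,0,0,0,0,0]}'
python3 - <<'E'
from h import *
c=cap('wrist','w3');cap('side','s3'); s=bot.read_state(); print(s['position'],s['joint_positions'],s['tcp_rot'].round(3).tolist())
for P in([.576,.1487,.139],[.576,.1487,.076]): print(proj(c,P))
E
```

```text
time_s: 3.92
position: [0.5755, 0.1476, 0.1914]
tcp_rot: [[-0.004, -0.296, -0.955], [-0.001, -0.955, 0.296], [-1.0, 0.002, 0.004]]
force: [1.2, 0.9, 0.0]
opening: 1.003
[0.57766255 0.14867033 0.19419047] [ 3.71400471e+00  3.06438606e+01  8.87046134e+01 -1.35726355e-02
  6.04819684e+01  1.10867816e+02] [[0.003, -0.295, -0.956], [-0.0, -0.956, 0.295], [-1.0, -0.001, -0.003]]
[319.32731116 225.17404167]
[319.56556333 201.66028218]
```

View pics/w3.png

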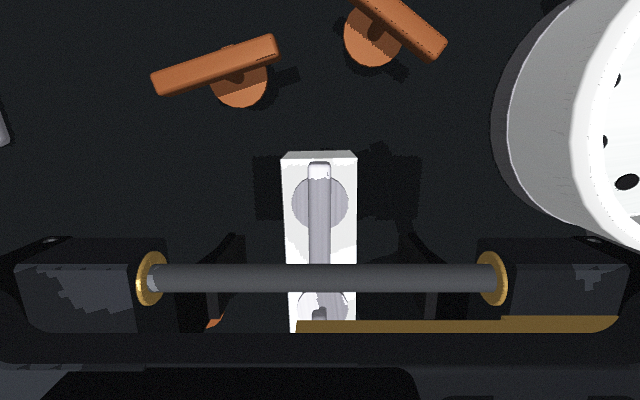

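View pics/s3.png

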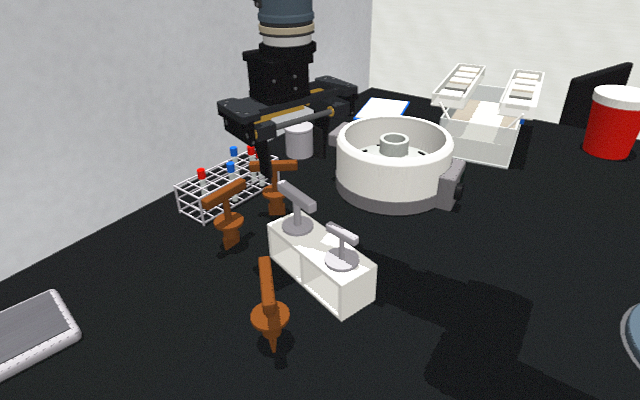

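The bar is centred and vertical between the fingers in w3 (x≈319). An orange bit near (215,320) is the third brown look-alike, so I'll check the finger clearance to it.

Run:
```python
from h import *
t=dict(np.load('pics/top0.npz')); s=bot.read_state();R=s['tcp_rot'];p=s['position']
print(p)
for n,u,v,z in [('b3 bar end',213,230,.12),('b3 bar end',178,262,.12),('b3 collar R',216,247,.07),('b2 near',330,167,.12),('b2',306,137,.12),('b1 R',281,150,.12),('b1 collar',278,160,.07),('b2 collar',306,163,.07)]:
    P=onz(t,u,v,z); print(n,P.round(3),'in tool',(R.T@(P-p)).round(3))
print('TCP side px',proj(dict(np.load('pics/side0.npz')),p))
```

```text
[0.57766255 0.14867033 0.19419047]
b3 bar end [0.524 0.272 0.12 ] in tool [ 0.074 -0.102  0.088]
b3 bar end [0.459 0.337 0.12 ] in tool [ 0.074 -0.145  0.169]
b3 collar R [0.493 0.278 0.07 ] in tool [ 0.124 -0.098  0.119]
b2 near [0.661 0.038 0.12 ] in tool [ 0.074  0.081 -0.112]
b2 [0.726 0.09  0.12 ] in tool [ 0.075  0.013 -0.159]
b1 R [0.696 0.142 0.12 ] in tool [ 0.075 -0.028 -0.115]
b1 collar [0.689 0.153 0.07 ] in tool [ 0.125 -0.037 -0.105]
b2 collar [0.684 0.09  0.07 ] in tool [ 0.125  0.025 -0.118]
TCP side px [292.37104994 159.01771776]
```

```bash
python3 -m inch '{"dp":[[18,0,0],[18,0,0],[18,0,0],[16,0,0],[0,0,0],[0,0,0]],"yaw":[0,0,0,0,0,0]}'
python3 -m inch '{"dp":[[0,0,0],[0,0,0],[0,0,0],[0,0,0],[0,0,0],[0,0,0],[0,0,0],[0,0,0]],"yaw":[0,0,0,0,0,0,0,0]}' 0
python3 - <<'E'
from h import *
c=cap('wrist','w4');cap('side','s4'); s=bot.read_state(); print(s['position'],s['opening']*87,s['force'],s['moment'])
a=cv2.imread('pics/s4.png')[120:300,200:400]
cv2.imwrite('pics/s4c.png',cv2.resize(a,None,fx=3,fy=3))
E
```

```text
time_s: 4.52
position: [0.5771, 0.1498, 0.1239]
tcp_rot: [[0.002, -0.293, -0.956], [0.0, -0.956, 0.293], [-1.0, -0.001, -0.002]]
force: [0.1, 0.7, -0.4]
opening: 0.999
time_s: 5.18
position: [0.5761, 0.15, 0.1225]
tcp_rot: [[-0.0, -0.293, -0.956], [0.0, -0.956, 0.293], [-1.0, 0.0, 0.0]]
force: [0.0, 0.2, -0.6]
opening: 0.476
[0.57609777 0.15004451 0.12248119] 33.43307863207318 [ 0.85563546 -0.36542223 -0.30729362] [ 0.02323217 -0.01907575 -0.03127731]
```

View pics/s4c.png

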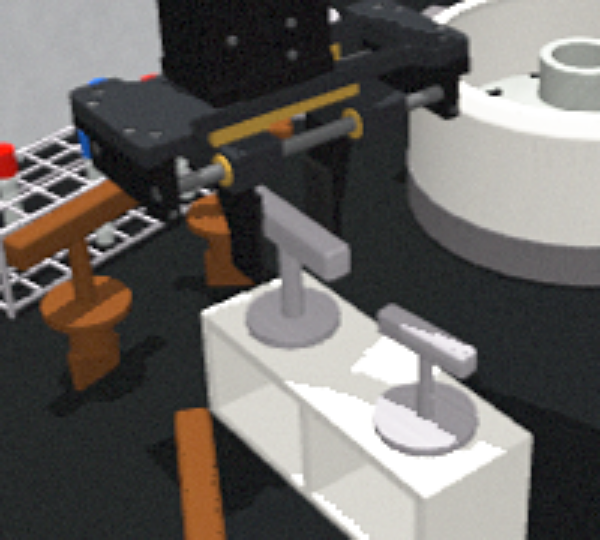

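Fingers straddle the right bar and are still closing.

```bash
python3 -m inch '{"dp":[[0,0,0],[0,0,0],[0,0,0],[0,0,0],[0,0,0],[0,0,0]],"yaw":[0,0,0,0,0,0]}' 0
python3 -c "
from h import *
s=bot.read_state(); print(s['position'],s['opening']*87,s['force'],s['moment'])"
```

```text
time_s: 5.78
position: [0.576, 0.1499, 0.1224]
tcp_rot: [[-0.0, -0.293, -0.956], [-0.0, -0.956, 0.293], [-1.0, 0.0, 0.0]]
force: [-0.6, -0.4, -1.0]
opening: 0.181
[0.57601254 0.14989519 0.12243845] 15.720948834674044 [-0.61671772 -0.41941125 -0.98964526] [-0.0639505   0.04836977  0.03785705]
```

Gripped at 15.7 mm (bar is 16). Lifting.

```bash
python3 -m inch '{"dp":[[-10,0,0],[-20,0,0],[-30,0,0],[-35,0,0],[-35,0,0],[-20,0,0],[0,0,0],[0,0,0]],"yaw":[0,0,0,0,0,0,0,0]}'
python3 - <<'E'
from h import *
c=cap('wrist','w5');cap('side','s5'); s=bot.read_state(); print(s['position'],s['opening']*87,s['force'],s['moment'])
a=cv2.imread('pics/s5.png')[90:300,200:400]
cv2.imwrite('pics/s5c.png',cv2.resize(a,None,fx=2.8,fy=2.8))
E
```

```text
time_s: 6.45
position: [0.5763, 0.1502, 0.2738]
tcp_rot: [[0.003, -0.293, -0.956], [0.0, -0.956, 0.293], [-1.0, -0.001, -0.002]]
force: [1.0, 0.2, -2.8]
opening: 0.18
[0.57453334 0.14998418 0.27080165] 15.65788964545446 [ 0.26412287  0.15965941 -2.75407075] [0.03359304 0.05560767 0.01534809]
```

View pics/s5c.png

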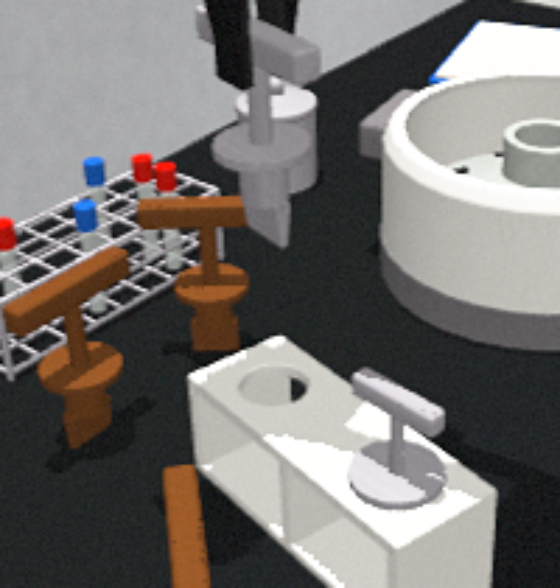

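View pics/w5.png

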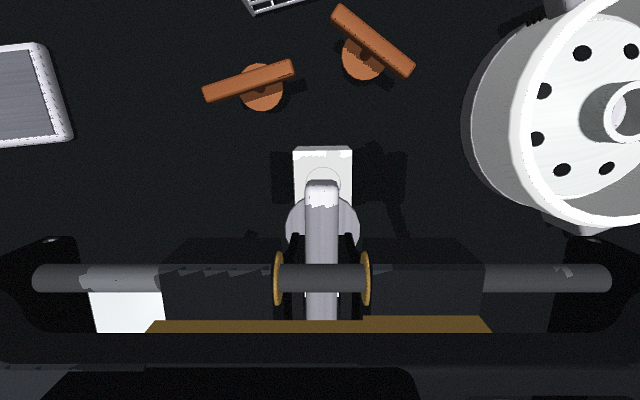

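Key hangs upright and clear, hole empty, small key still in place. Carrying it over the hub with a +9° yaw to match the slot.

```bash
python3 -m inch '{"dp":[[0,15,-4],[0,30,-8],[0,35,-9.3],[0,35,-9.3],[0,35,-9.3],[0,35,-9.3],[0,35,-9.3],[0,35,-9.3],[0,30,-8],[0,19.3,-4.7],[0,0,0],[0,0,0],[0,0,0],[0,0,0],[0,0,0]],"yaw":[0,0,0,0,0,0,0,0,0,0,4.5,4.5,0,0,0]}'
python3 - <<'E'
from h import *
w=cap('wrist','w6');s6=cap('side','s6');t=cap('top','t6'); s=bot.read_state(); p=s['position'];R=s['tcp_rot'];print(p,R.round(3).tolist(),s['opening']*87,s['force'],s['joint_positions'])
a=cv2.imread('pics/s6.png')[50:190,320:470]
b=cv2.imread('pics/t6.png')[170:270,370:490]
o=np.zeros((560,800,3),np.uint8);a=cv2.resize(a,(450,420));b=cv2.resize(b,(350,292));o[:420,:450]=a;o[:292,450:]=b;cv2.imwrite('pics/c6.png',o)
print('axis at rim side/wrist px',proj(s6,[.5636,-.164,.115]),proj(w,[.5636,-.164,.115]))
for h in(-.050,0,.06): print(h,proj(s6,[p[0],p[1],p[2]-.052+h]),proj(w,[p[0],p[1],p[2]-.052+h]))
E
```

```text
time_s: 7.8
position: [0.5633, -0.1639, 0.2711]
tcp_rot: [[-0.003, -0.437, -0.899], [0.001, -0.899, 0.437], [-1.0, -0.0, 0.003]]
force: [1.0, 0.1, -2.8]
opening: 0.179
[ 0.56383307 -0.1639815   0.27215744] [[-0.001, -0.438, -0.899], [0.0, -0.899, 0.438], [-1.0, -0.0, 0.001]] 15.414777788925127 [-0.43330311 -0.10034887 -2.51322633] [-2.71123788e+01  2.49022480e+01  8.50498143e+01 -5.31171061e-04
  7.00939309e+01  8.88358928e+01]
axis at rim side/wrist px [393.93279965 138.05221272] [321.05025064 191.29300958]
-0.05 [395.77851504 112.76439523] [320.90556893 205.82038802]
0 [397.65935308  88.40657921] [320.86627714 225.48913235]
0.06 [400.07199202  57.16166922] [320.78706339 265.14207577]
```

View pics/c6.png

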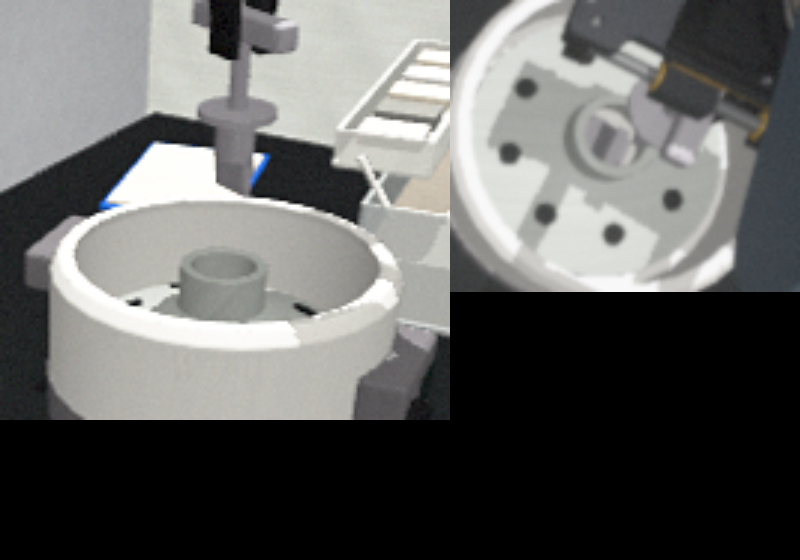

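View pics/w6.png

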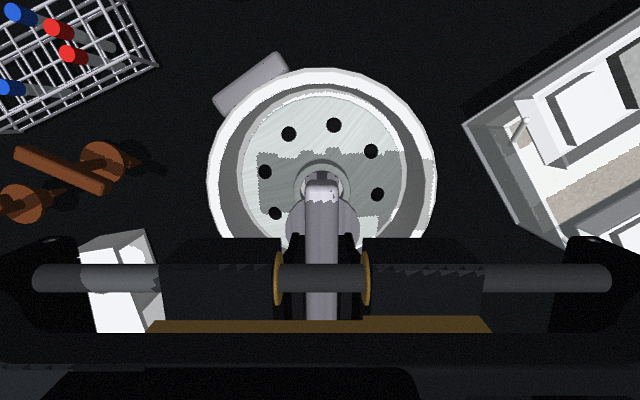

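The key's axis and the hub line up well across the jaws. In the side view the key looks about 1-2 px to the right, so I'll check its offset along the bar more closely.

Run:
```python
from h import *
a=cv2.imread('pics/s6.png')[45:150,370:430]
cv2.imwrite('pics/c6s.png',cv2.resize(a[:70],None,fx=10,fy=8,interpolation=2))
b=cv2.imread('pics/w6.png')[165:245,275:370]
cv2.imwrite('pics/c6w.png',cv2.resize(b,None,fx=7,fy=7,interpolation=2))
w=dict(np.load('pics/w6.npz'));s6=dict(np.load('pics/s6.npz'));p=np.array([.5636,-.164,.2722]);z=np.array([-.899,.438,0]);
for k in(-.045,.045): print('bar end',k,proj(w,p+z*k+[0,0,.017]),proj(s6,p+z*k+[0,0,.017]),proj(s6,p+z*k+[0,0,-.001]))
for k in(-.026,.026): print('collar',proj(w,p+z*k+[0,0,-.046]),proj(s6,p+np.array([.817,.576,0])*k+[0,0,-.046]))
```

```text
bar end -0.045 [321.06644956 182.27581177] [386.31489571  47.44695155] [385.74573485  56.84307177]
bar end 0.045 [320.9741221  352.24737935] [416.05832625  57.49442477] [415.09234585  67.5776697 ]
collar [321.05505009 191.46643153] [411.42062834  85.2203284 ]
collar [321.01625464 263.64968477] [384.59897483  85.54084689]
```

View pics/c6s.png

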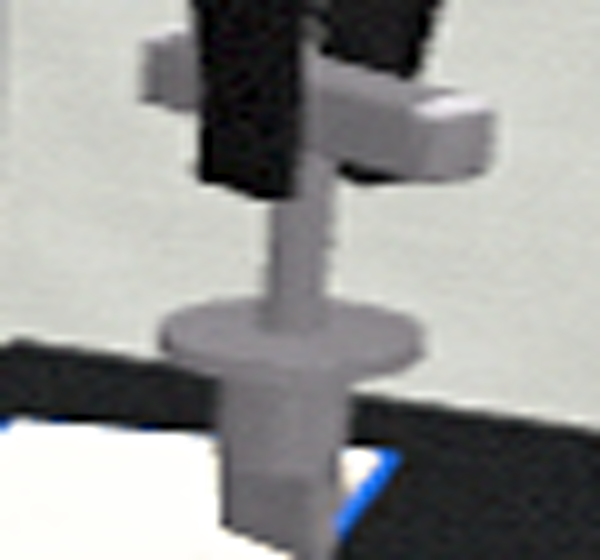

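View pics/c6w.png

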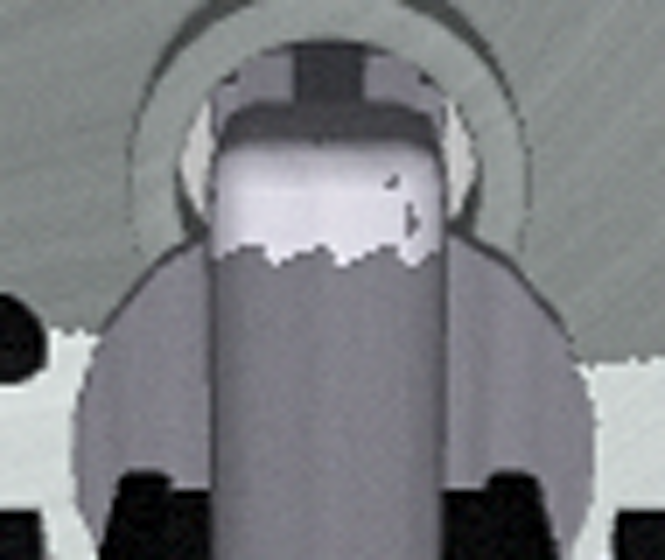

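Slot and bar are parallel and centred in the wrist crop (328 vs 327.5 crop px). I'll correct about 1.5 mm along the bar and lower to just above the screw head.

```bash
python3 -m inch '{"dp":[[10,0,-1.5],[20,0,0],[20,0,0],[20,0,0],[10,0,0],[4,0,0],[0,0,0],[0,0,0]],"yaw":[0,0,0,0,0,0,0,0]}'
python3 - <<'E'
from h import *
w=cap('wrist','w7');s6=cap('side','s7');s=bot.read_state();print(s['position'],s['force'],s['moment'],s['opening']*87)
a=cv2.imread('pics/s7.png')[80:160,340:450]
cv2.imwrite('pics/c7s.png',cv2.resize(a,None,fx=6,fy=6,interpolation=2))
E
```

```text
time_s: 8.62
position: [0.5659, -0.1654, 0.1891]
tcp_rot: [[0.001, -0.439, -0.899], [-0.001, -0.899, 0.439], [-1.0, 0.0, -0.001]]
force: [0.4, -0.1, -2.5]
opening: 0.181
[ 0.56623774 -0.16560646  0.18978383] [-0.02196108 -0.10337653 -1.83494966] [0.10020431 0.04738072 0.02326917] 15.563955990411344
```

View pics/c7s.png

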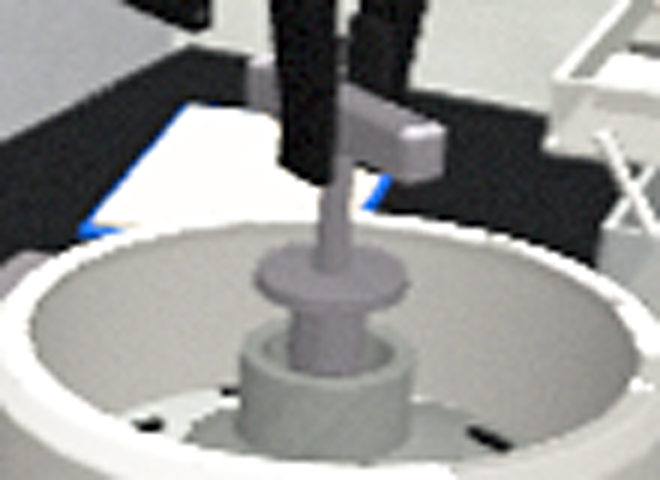

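The blade is in the bore and centred: collar x≈331 and hub x≈327 in the 6x crop. Lowering gently.

```bash
python3 -m inch '{"dp":[[4,0,0],[4,0,0],[4,0,0],[0,0,0]],"yaw":[0,0,0,0]}'
```

```text
time_s: 9.05
position: [0.5647, -0.1649, 0.1757]
tcp_rot: [[-0.002, -0.439, -0.899], [0.001, -0.899, 0.439], [-1.0, -0.0, 0.002]]
force: [-0.6, 0.4, -2.5]
opening: 0.178
```

No contact force with the tip below the head, so it's in the slot.

```bash
python3 -m inch '{"dp":[[3,0,0],[3,0,0],[3,0,0],[1,0,0],[0,0,0]],"yaw":[0,0,0,0,0]}'
python3 - <<'E'
from h import *
s6=cap('side','s8');s=bot.read_state();print(s['position'],s['force'],s['moment'],s['opening']*87)
a=cv2.imread('pics/s8.png')[80:160,340:450]
cv2.imwrite('pics/c8s.png',cv2.resize(a,None,fx=6,fy=6,interpolation=2))
E
```

```text
time_s: 9.47
position: [0.5654, -0.1655, 0.1673]
tcp_rot: [[0.0, -0.439, -0.899], [-0.001, -0.899, 0.439], [-1.0, 0.0, -0.0]]
force: [-1.4, 0.1, 3.1]
opening: 0.18
[ 0.56534914 -0.16547048  0.1672645 ] [-1.73542118  0.44229982  3.80744892] [0.12426645 0.31433099 0.01265358] 15.64031785260108
```

View pics/c8s.png

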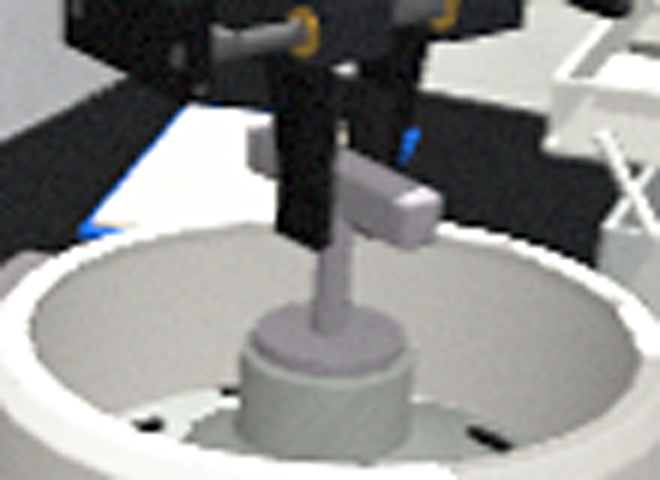

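The collar sits on the rim with light contact. Now turning anticlockwise (negative yaw).

```bash
python3 -m inch '{"dp":[[0,0,0],[0,0,0],[0,0,0],[0,0,0],[0,0,0],[0,0,0],[0,0,0]],"yaw":[-4,-4,-4,-4,-4,0,0]}'
python3 -c "
from h import *
s=bot.read_state(); print(s['position'],s['force'],s['moment'],s['opening']*87)"
```

```text
time_s: 10.1
position: [0.5664, -0.1646, 0.1672]
tcp_rot: [[0.003, -0.107, -0.994], [0.001, -0.994, 0.108], [-1.0, -0.001, -0.003]]
force: [2.1, 3.7, 3.7]
opening: 0.178
[ 0.56637747 -0.16463875  0.16720825] [2.08218279 3.68857579 3.67024178] [ 0.90030318 -0.26078168 -0.06264526] 15.526428099929777
```

```bash
python3 -m inch '{"dp":[[0,0,0],[0,0,0],[0,0,0],[0,0,0],[0,0,0],[0,0,0],[0,0,0],[0,0,0],[0,0,0],[0,0,0]],"yaw":[-5,-5,-5,-5,-5,-5,-5,-5,0,0]}'
python3 -c "
from h import *
s=bot.read_state(); print(s['position'],s['force'],s['moment'],s['opening']*87)
w=cap('wrist','w9');cap('side','s9')"
```

```text
time_s: 10.93
position: [0.5655, -0.1635, 0.1674]
tcp_rot: [[0.001, 0.557, -0.831], [0.003, -0.831, -0.557], [-1.0, -0.002, -0.002]]
force: [1.1, 5.9, 6.8]
opening: 0.185
[ 0.56545906 -0.16346178  0.16736554] [1.09176977 5.9206911  6.79282319] [ 1.23043776e+00 -1.65032433e-04 -1.45935016e-01] 16.10874762496474
```

View pics/w9.png

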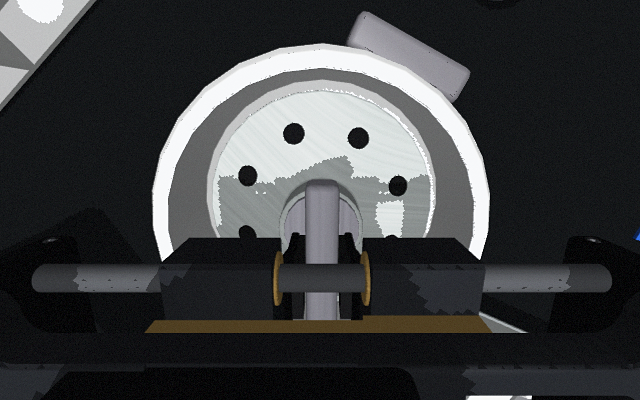

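The bar still follows the gripper. I'll relieve the 6 N side load by 1.5 mm and continue to the stop.

```bash
python3 -m inch '{"dp":[[0,-1.2,-0.8],[0,0,0],[0,0,0],[0,0,0],[0,0,0]],"yaw":[0,-3,-3,-3,0]}'
python3 -c "
from h import *
s=bot.read_state(); print(s['position'],s['force'],s['moment'],s['opening']*87,s['joint_positions'][5])"
python3 -m inch '{"dp":[[0,0,0],[0,0,0],[0,0,0],[0,0,0],[0,0,0]],"yaw":[-2,-2,-2,0,0]}'
python3 -c "
from h import *
s=bot.read_state(); print(s['position'],s['force'],s['moment'],s['opening']*87,s['joint_positions'][5])
w=cap('wrist','w10');cap('side','s10')"
```

```text
time_s: 11.45
position: [0.5653, -0.1627, 0.1673]
tcp_rot: [[0.0, 0.681, -0.732], [0.002, -0.732, -0.681], [-1.0, -0.001, -0.001]]
force: [-0.7, 5.2, 6.2]
opening: 0.177
[ 0.56530182 -0.16267115  0.16729273] [-0.68037366  5.15651088  6.20992443] [ 0.94430635  0.045047   -0.12708602] 15.429203600621166 20.030346836940332
time_s: 11.87
position: [0.5651, -0.1625, 0.1673]
tcp_rot: [[-0.0, 0.753, -0.658], [0.002, -0.658, -0.753], [-1.0, -0.002, -0.001]]
force: [-0.6, 4.7, 6.5]
opening: 0.182
[ 0.56508443 -0.16252226  0.16729147] [-0.57043733  4.71366497  6.54367641] [ 0.95811774  0.10696071 -0.11609598] 15.852580455916932 14.128283829293961
```

View pics/w10.png

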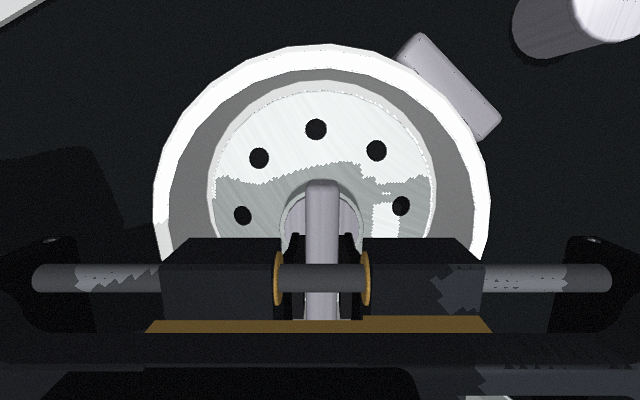

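No torque jump at the stop yet, so I'll go on in small steps.

```bash
python3 -m inch '{"dp":[[0,0,0],[0,0,0],[0,0,0],[0,0,0],[0,0,0]],"yaw":[-1.5,-1.5,-1.5,0,0]}'
python3 -c "
from h import *
s=bot.read_state(); print(s['position'],s['force'],s['moment'],s['opening']*87,s['joint_positions'][5])
w=cap('wrist','w11')
b=cv2.imread('pics/w11.png')[165:345,230:410]
cv2.imwrite('pics/c11w.png',cv2.resize(b,None,fx=3.3,fy=3.3,interpolation=2))"
```

```text
time_s: 12.38
position: [0.5649, -0.1624, 0.1673]
tcp_rot: [[-0.001, 0.802, -0.598], [0.002, -0.598, -0.802], [-1.0, -0.002, -0.002]]
force: [-0.8, 4.0, 6.4]
opening: 0.182
[ 0.56494417 -0.16244563  0.16729194] [-0.7804918   3.99579694  6.39147852] [ 0.93126163  0.11501039 -0.2407074 ] 15.870221279913162 9.655180402150927
```

View pics/c11w.png

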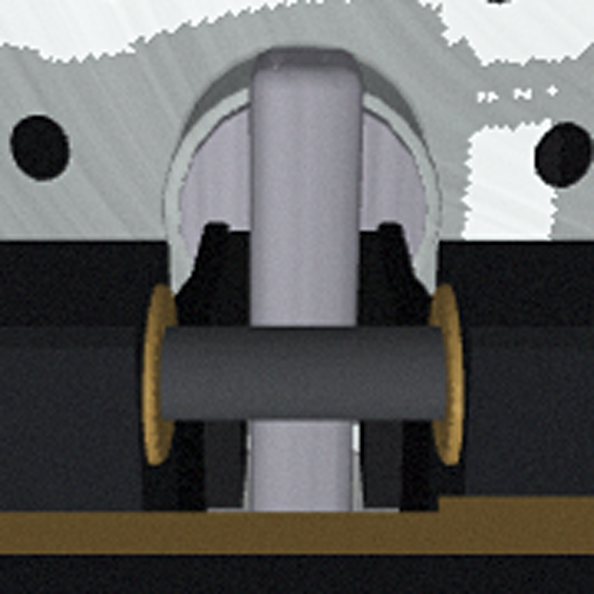

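The moment has jumped to 0.24 N m, so it's at the stop. Unwinding a few degrees within the play, then opening and backing off straight up.

```bash
python3 -m inch '{"dp":[[0,0,0],[0,0,0],[0,0,0]],"yaw":[1.5,1.5,0]}'
python3 -m inch '{"dp":[[0,0,0],[0,0,0],[0,0,0],[0,0,0],[0,0,0],[0,0,0],[0,0,0],[0,0,0],[0,0,0],[0,0,0]],"yaw":[0,0,0,0,0,0,0,0,0,0]}' 60
python3 -m inch '{"dp":[[-8,0,0],[-15,0,0],[-25,0,0],[-30,0,0],[-30,0,0],[0,0,0],[0,0,0]],"yaw":[0,0,0,0,0,0,0]}'
python3 - <<'E'
from h import *
w=cap('wrist','w12');cap('side','s12');cap('top','t12');s=bot.read_state();print(s['position'],s['force'],s['opening']*87)
a=cv2.imread('pics/s12.png')[60:300,240:470];b=cv2.imread('pics/w12.png')[60:300,220:420]
o=np.zeros((480,800,3),np.uint8);o[:,:460]=cv2.resize(a,None,fx=2,fy=2);o[:408,460:]=cv2.resize(b,(340,408));cv2.imwrite('pics/c12.png',o)
E
```

```text
time_s: 12.68
position: [0.5654, -0.1627, 0.1673]
tcp_rot: [[0.001, 0.769, -0.639], [0.002, -0.639, -0.769], [-1.0, -0.001, -0.002]]
force: [-0.1, 4.3, 6.0]
opening: 0.185
time_s: 13.52
position: [0.5653, -0.1638, 0.1665]
tcp_rot: [[0.0, 0.771, -0.637], [-0.0, -0.637, -0.771], [-1.0, 0.0, 0.0]]
force: [0.1, 0.7, -0.6]
opening: 0.681
time_s: 14.1
position: [0.5665, -0.1643, 0.2775]
tcp_rot: [[0.005, 0.771, -0.636], [-0.003, -0.636, -0.771], [-1.0, 0.006, -0.001]]
force: [-0.9, -0.8, -0.4]
opening: 0.687
[ 0.56440069 -0.16327353  0.2735821 ] [ 1.41189164 -0.09994652 -0.69557936] 59.91094039908094
```

View pics/c12.png

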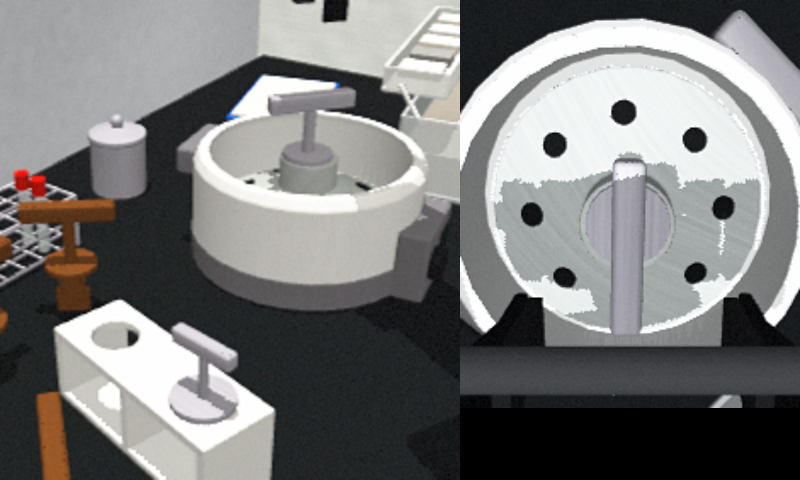

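View pics/t12.png

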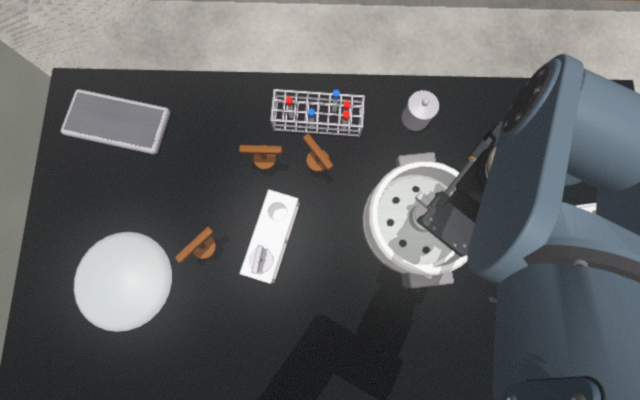

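Run:
```python
from h import *
w=dict(np.load('pics/w12.npz'))
a=onz(w,318.8,157,.184);b=onz(w,318.2,254,.184);print((a+b)/2,np.linalg.norm(a-b),np.degrees(np.arctan2(*(b-a)[1::-1])))
bot.hand_in()
```

```text
[ 0.56584177 -0.16187389  0.184     ] 0.08379216042418082 -130.02276577978535
the job is handed in; nothing more can be done
```

The larger key is standing in the lock screw with the screw turned to its open stop, and I let go and handed the job in. No verdict came back; it took about 14 s of the 48 s.

**What I did:** I took the larger T-key from the stand's far hole and aligned its blade to the slot, which lay at about −26°. I lowered it until the collar sat on the hub rim, with only light contact force. I then turned it anticlockwise about 79°, until the turning moment rose from 0.12 to 0.24 N m. After backing off 3°, I opened the gripper and raised it about 105 mm clear.

**Last checks:**
- **Screw angle:** the bar now stands at about 50°, so it turned about 76°. Allowing for the blade's play, the screw turned at least about 70°, where 54° was needed. This is inferred from the bar and the moment rise; the screw itself is hidden.
- **Key position:** the collar is flat on the rim and the key upright. The bar's centre is about 3 mm from the measured hub axis, within the 10 mm allowed.
- **Everything else:** the smaller key is still in the stand, the brown look-alikes were not touched, and the gripper is clear of everything.

**Disagreements:**
- **Turn angle:** the 70° is slightly more than the 69° maximum possible, so one of my angles is a degree or more off.
- **Top camera:** its key and hub positions differed from the wrist camera's by 4–5 mm, and its heights by about 13–16 mm. I used the wrist camera's values.

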